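# Switch off the warming plate and set the candle on the packing mat

## Task

Of the two rotary isolators on the bench, one is on (its bar handle in line with the long side of its box) and feeds the warming plate: turn its handle a quarter turn counter-clockwise, fully into the off position, and leave the other isolator off. Only then lift the oval dark-stone candle off the warming plate and set it down gently, upright, near the middle of the white packing mat, without disturbing the other things on the bench.

Things in the scene. Friction and masses are not known exactly. Their poses are not given: they have to be found in the camera images.
- live_box: the live isolator: grey box 110 x 80 x 55 mm on the bench, its long side and two cable glands along its own x axis; origin at the centre of its underside. On its top (centred) is a black bar handle, which starts on
- live_grip (a point): point on the turning axis of the live isolator's handle, 87 mm above the bench (30 mm above the handle's foot, 13 mm below its top). The handle is an upright bar 72 mm long, 16 mm thick, its grip sides from 62 to 102 mm above the bench. This frame turns with the handle: x along the bar, y across it, z up
- live_handle (a joint): turn of the live isolator's handle: 0 = off (bar across the box's long side), 1.57 = on (bar in line with the box's long side); clockwise seen from above towards on. Sprung into a detent at either end (about 0.18 N m to turn over the middle)
- spare_box: the other, identical isolator: grey box 110 x 80 x 55 mm on the bench, its long side and two cable glands along its own x axis; origin at the centre of its underside. On its top (centred) is a black bar handle, which is off
- spare_grip (a point): point on the turning axis of the other isolator's handle, 87 mm above the bench (30 mm above the handle's foot, 13 mm below its top). The handle is an upright bar 72 mm long, 16 mm thick, its grip sides from 62 to 102 mm above the bench. This frame turns with the handle: x along the bar, y across it, z up
- spare_handle (a joint): turn of the other isolator's handle: 0 = off (bar across the box's long side), 1.57 = on (bar in line with the box's long side); clockwise seen from above towards on. Sprung into a detent at either end (about 0.18 N m to turn over the middle)
- warmer: warming plate: low metal appliance 200 (x) x 180 (y) x 45 mm with a flat aluminium top, fixed; origin at the centre of its underside, top 45 mm above it
- mat: white foam packing mat, 200 (x) x 180 (y) x 8 mm, fixed flat on the bench; origin at the centre of its underside
- candle: the candle: dark brown stone vessel with cream wax and a wooden wick, oval, 120 long (x) x 56 wide (y) x 65 mm high, round ends of radius 28 mm and flat sides, 0.4 to 0.8 kg, starts standing on the warming plate; origin at the centre of its underside, z up
- goblet: bystander, not to be disturbed: solid pink stone goblet, 80 mm wide, 85 high; origin at the centre of its underside
- bowl: bystander, not to be disturbed: white marble bowl, 100 mm wide, 55 high; origin at the centre of its underside
- roundjar: bystander, not to be disturbed: round pink stone jar candle, 68 mm wide, 60 high; origin at the centre of its underside
- block: bystander, not to be disturbed: pink stone block, 70 x 90 x 50 mm; origin at the centre of its underside
- pillar: bystander, not to be disturbed: cream pillar candle, 60 mm wide, 90 high; origin at the centre of its underside
- bottle: bystander, not to be disturbed: white bottle, 60 mm wide, 170 high; origin at the centre of its underside
Mind the look-alikes: they are no part of the job. Leave any blue look-alike of the live_box alone.

How it is judged:
On the way:
1. the live isolator is off while the candle still stands on the warming plate (value of joint live_handle below 0.2 rad and contact force between candle and warmer above 1.5 N), for 0.2 s.
At the end, for the whole second after the job is handed in: Both isolators are off (handles within 0.2 rad of the off detent), and the candle stands released, at rest and upright (within 0.1 rad) flat on the packing mat, its centre within 80 mm (mat's x) and 70 mm (mat's y) of the mat's centre (value of joint each of live_handle, spare_handle below 0.2 rad and x of candle in the frame of mat between -0.08 and 0.08 m and y of candle in the frame of mat between -0.07 and 0.07 m and z of candle in the frame of mat below 0.014 m and angle between candle's own z axis and vertical below 0.1 rad and contact force between candle and mat above 1.5 N and linear speed of candle below 0.02 m/s and angular speed of candle below 0.15 rad/s); the robot touches nothing.
It fails at once if the candle is moved from its place on the warming plate while the live isolator is still on (distance of candle from where it was at the start of the episode above 0.03 m and value of joint live_handle above 0.6 rad).
It fails at once if the other isolator's handle is turned away from off (value of joint spare_handle above 0.4 rad).
It fails at once if the candle is dropped: falling freely, out of the fingers, more than 20 mm above the mat's level (z of candle in the frame of mat above 0.028 m and contact force between candle and anything else below 0.05 N and linear speed of candle above 0.25 m/s).
It fails at once if the candle is tipped over (angle between candle's own z axis and vertical above 0.8 rad).
It fails at once if a bystander is shifted more than 35 mm or knocked over (distance of any of goblet, bowl, roundjar, block, pillar, bottle from where it was at the start of the episode above 0.035 m or angle between any of goblet, bowl, roundjar, block, pillar, bottle's own z axis and vertical above 0.6 rad).
It also fails if it takes over 72 s, if anything falls off the work surface, if the arm or the gripper's body presses on something with over 40 N, if the wrist force passes 120 N, or if a joint passes its speed limit or range.

## Robot

A 7-joint arm with a two-finger parallel gripper is mounted at the origin on the work surface. World frame = base frame: x ahead of the robot, y to its left, z up, the work surface at z = 0. Lengths are in m, angles in rad, forces in N, time in s.
With the tool pointing down it reaches from about 0.425 to 0.95 m from the base axis. Payload 4.7 kg.
Tool frame: the origin (TCP) lies midway between the tips of the shut fingers; the grasp point (between the pads) lies r.grip_point_offset behind it (r.grip_point_offset is the distance from the TCP to the grasp point, in m); z points along the fingers, y is the line along which they close (so a half turn about z gives the same grasp; the last joint's range is limited). The gripper opens to 87 mm and grips with 3 to 60 N. Pads are 19 mm wide; open, the fingers measure 117 mm over their backs; the gripper's body (75 mm by 190 mm) begins 51 mm behind the grasp point.
Start: joints at [1.276, 0.469, -0.049, 1.532, 0.024, 1.141, -0.082], TCP at [0.177, -0.651, 0.223] pointing down, gripper open.
Joint ranges: [-2.59, 2.59], [-0.33, 1.99], [-1.39, 1.29], [0.1, 2.45], [-1.04, 4.18], [0.21, 1.99], [-2.66, 2.66]. Speed limits (rad/s): [2.57, 2.57, 3.14, 3.14, 3.14, 3.14, 3.14].

## Interface

Orientations are given as a unit quaternion [w, x, y, z].
In Python, from cell import status, imaging, ticket, r gives the robot as it stands.
- The arm moves only by the shell command python3 -m pendant 'ROWS' [FORCE]. ROWS is JSON, a list of rows, each a list of 7 numbers: the shift along the tool's x, y, z scaled (see below), then the turn, a rotation vector about the tool's x, y, z scaled (see below), then the opening, from 0 (shut) to 1 (fully open). In form: [[dx, dy, dz, wx, wy, wz, fingers], ...]. A call has 1 to 20 rows; each row shifts and turns the commanded pose from where the row before left it, along the tool's axes as they then stand; what a row does not reach is not made up. The controller multiplies each number of a shift by 0.03 m and each number of a turn by 0.15 rad. A row lasts 1/10 s, in which the tool goes at most 50 mm and 8.59 degrees, less where a joint would pass 70% of its speed; a pose out of reach is approached as far as the arm can. A call with a number of a shift or a turn outside -1 to 1 is refused whole. A call with a gripper value outside its range is refused whole. The fingers move at their own pace and stop on an object; FORCE is the grip in N (left out, the last holds). Time passes only in rows, so rows that do not move let the fingers close. It gives the time, the measured TCP pose, the force, the opening and the grip force at its end, in the units of the state.
- status.get_obs(): the state, without advancing time (a new reading comes with each control period).
- imaging.capture(name): name is "scene" or "top"; returns the picture (480x640x3 uint8, blue, green, red); there is no depth.
- imaging.camera_info(name): a dict with "mtx" (3x3 intrinsics, pixels), "k1" (the pictures are not rectified: a ray, as slopes to the right and down, at radius r is drawn at 1 + k1 r^2 times it, then the intrinsics apply), "extrinsics" (4x4, takes a point from world to camera coordinates). Camera axes: x right, y down, z forward; pixel columns grow to the right and rows downward; lengths in m; the calibration is good to about 2 mm. A picture is of the moment at which its call begins. camera_info takes no time and is no camera call.
- ticket.hand_in(): hands the job in; it is judged then, once.
Trained networks look in the newest picture that a camera, given by its name, has taken for a name from the list of things; names that differ only in an ending like _2 or _b are one class to them, and where a whole thing is asked for, a point or a joint stands for the part that bears it (a point fixed in the world has none). Each returns a list of dicts, best first, with "confidence" (0 to 1); they miss things now and then, are a little off and sometimes report something else, mostly with a low value. They report only what shows in the picture. A call takes as long as a camera call. They do not tell look-alikes from the thing itself.
- imaging.recognise(camera, query): "box" ([centre column, centre row, width, height] in pixels, round what is visible of it).
- imaging.trace(camera, query): "region" (480x640 bool, what is visible of it) and "box" ([centre column, centre row, width, height] in pixels, round what is visible of it).
- imaging.place_of(camera, query): "at" ([column, row] in pixels: a listed point, or the origin of a listed thing).
The state is a dict: "time": time; "joint_positions": joint angles; "qd": joint speeds; "tau": joint torques, N m; "ee_pos": TCP position; "tcp_rot": TCP orientation; "ft_force": force on the tool from outside, world axes, zero at the start; "moment": the same for the moment, N m; "gripper_width": opening from 0.0 (shut) to 1.0 (fully open); "finger_force": force on a finger pad.
Only numpy, scipy, OpenCV 4.12 (cv2) and the standard library are available. Lean on these libraries where they do the work, as an engineer would, in place of code of your own. Each camera call takes 0.05 s, during which the arm holds its last target. There are 200 camera calls.

## Working session

There is one attempt and no reset: what is moved stays moved. The work goes in short steps, Python scripts to look and compute and a shell command to move; the robot and the scene stay as the last step left them, time stands still between calls to the robot, and variables do not carry over. Pictures are saved under pics/ and viewed, at most 10 in all, crops included, and the job is handed in when it is done.

```bash
mkdir -p pics
cat > h.py <<'E'
import numpy as np, cv2
from cell import status, imaging, ticket, r
def ray(cam,px):
    i=imaging.camera_info(cam); K=np.array(i["mtx"]);T=np.array(i["extrinsics"])
    d=np.linalg.solve(K,[px[0],px[1],1.])[:2]; u=d.copy()
    for _ in range(30): u=d/(1+i["k1"]*(u@u))
    R=T[:3,:3];return -R.T@T[:3,3], R.T@np.array([u[0],u[1],1])
def at_z(cam,px,z):
    o,d=ray(cam,px); return o+d*(z-o[2])/d[2]
E
python3 - <<'E'
from h import *
for c in("scene","top"):
    cv2.imwrite(f"pics/{c}0.png",imaging.capture(c))
Z=dict(live_box=0,live_grip=.087,spare_box=0,spare_grip=.087,warmer=0,mat=0,candle=.045,goblet=0,bowl=0,roundjar=0,block=0,pillar=0,bottle=0)
for n,z in Z.items():
  for c in("top","scene"):
    for x in imaging.place_of(c,n)[:4]:
        print(n,c,round(x["confidence"],2),np.round(x["at"]),at_z(c,x["at"],z).round(3))
o=status.get_obs();print(o,r.grip_point_offset)
for c in("scene","top"): print(c,ray(c,(320,240)))
E
```

```text
live_box top 0.8 [273. 252.] [0.51  0.111 0.   ]
live_box top 0.64 [209. 341.] [0.279 0.266 0.   ]
live_box scene 0.98 [470. 203.] [0.284 0.263 0.   ]
live_box scene 0.81 [376. 267.] [0.506 0.105 0.   ]
live_grip top 0.81 [273. 253.] [0.503 0.103 0.087]
live_grip top 0.74 [201. 344.] [0.284 0.268 0.087]
live_grip top 0.37 [270. 306.] [0.376 0.108 0.087]
live_grip scene 0.92 [479. 177.] [0.281 0.262 0.087]
live_grip scene 0.69 [382. 243.] [0.503 0.108 0.087]
live_grip scene 0.51 [480. 295.] [0.558 0.309 0.087]
spare_box top 0.57 [362. 247.] [ 0.526 -0.119  0.   ]
spare_box top 0.38 [354. 304.] [ 0.38  -0.098  0.   ]
spare_box scene 0.82 [268. 248.] [ 0.531 -0.123  0.   ]
spare_grip top 0.74 [365. 244.] [ 0.529 -0.118  0.087]
spare_grip scene 0.85 [265. 221.] [ 0.522 -0.125  0.087]
warmer top 0.89 [450. 283.] [ 0.439 -0.342  0.   ]
warmer scene 0.79 [190. 190.] [ 0.44  -0.343  0.   ]
mat top 0.78 [189. 247.] [0.518 0.327 0.   ]
mat top 0.26 [271. 252.] [0.508 0.115 0.   ]
mat scene 0.73 [479. 299.] [0.516 0.321 0.   ]
candle top 0.6 [448. 287.] [ 0.428 -0.328  0.045]
candle scene 0.74 
[... 1061 characters left out ...]
00183  ,  0.00147168]), 'tau': array([ 6.22054881e-05, -5.07829642e+01, -8.07621656e-02, -2.36449707e+01,
       -6.12569740e-02,  3.12805397e-02,  2.22461972e-05]), 'ee_pos': array([ 0.17736754, -0.65131587,  0.22260515]), 'tcp_rot': array([5.84784710e-05, 9.91178843e-01, 1.32531120e-01, 1.55361041e-05]), 'ft_force': array([-0.05935059,  0.99224881,  0.52128532]), 'moment': array([0.03171382, 0.00673269, 0.00256736]), 'finger_force': 0.0, 'gripper_width': 0.9943698561147382} 0.0187
scene (array([1.11292344, 0.16699667, 1.03972761]), array([-0.51451518, -0.15529133, -0.84341788]))
top (array([ 4.50551347e-01, -1.11251257e-03,  1.32410620e+00]), array([ 0.06875816, -0.00603439, -0.99774981]))
```

View pics/top0.png

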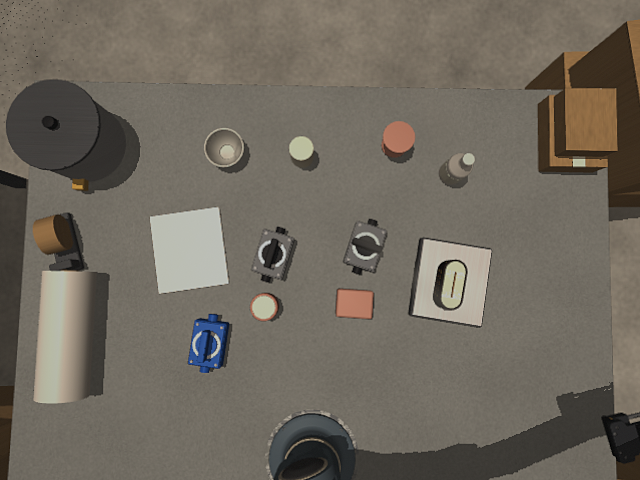

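View pics/scene0.png

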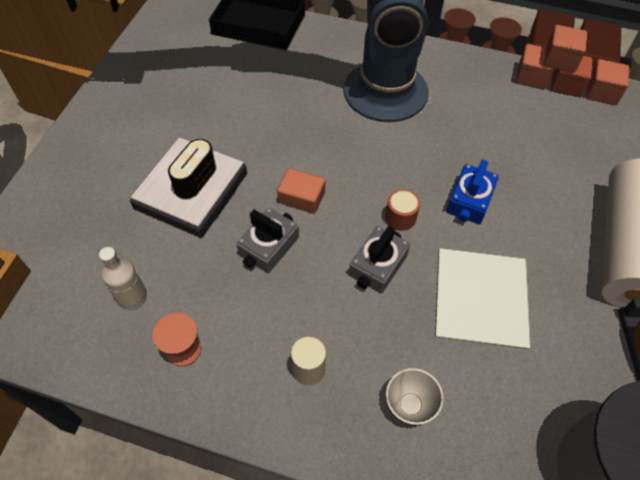

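The top picture shows two grey isolators: A at (273,253), with its bar along the glands (on), and B at (365,245), with its bar across (off). There is also a blue look-alike at (209,341). The candle is at (451,284) on the warmer and the mat is at (189,250). By the description, A is the live one; I'll check it in a crop and measure the angles.

Run:
```python
from h import *
im=imaging.capture("top"); 
a=cv2.resize(im[215:295,230:310],(400,400),interpolation=cv2.INTER_CUBIC)
b=cv2.resize(im[245:325,410:490],(400,400),interpolation=cv2.INTER_CUBIC)
cv2.imwrite("pics/crop1.png",np.hstack([a,b]))
def ang(n,z,near):
    for x in imaging.trace("top",n):
        ys,xs=np.nonzero(x["region"])
        if abs(xs.mean()-near[0])+abs(ys.mean()-near[1])<25:
            P=np.array([at_z("top",(u,v),z)[:2] for u,v in zip(xs,ys)])
            rc=cv2.minAreaRect((P*1000).astype(np.float32)); 
            c=np.cov((P-P.mean(0)).T);w,V=np.linalg.eigh(c)
            print(n,len(P),P.mean(0).round(4),"minrect",np.round(rc[0],1),np.round(rc[1],1),round(rc[2],1),"pca deg",np.degrees(np.arctan2(V[1,1],V[0,1])).round(1),np.sqrt(w).round(4));break
ang("candle",.08,(451,284));ang("live_box",.05,(273,253));ang("spare_box",.05,(365,245));ang("mat",.008,(189,250));ang("warmer",.04,(451,284))
# dark handle pixels
g=im.max(2); 
for c,nm in(((273,253),"live"),((365,245),"spare")):
    ys,xs=np.nonzero(g<30); k=np.hypot(xs-c[0],ys-c[1])<17
    P=np.array([at_z("top",(u,v),.1)[:2] for u,v in zip(xs[k],ys[k])]);print(nm,len(P))
    if len(P)>5:
        rc=cv2.minAreaRect((P*1000).astype(np.float32));w,V=np.linalg.eigh(np.cov(P.T));print(P.mean(0).round(4),rc,np.degrees(np.arctan2(V[1,1],V[0,1])))
```

```text
candle 1424 [ 0.4356 -0.3222] minrect [ 436.1 -322.5] [ 73.3 122.2] 80.5 pca deg 168.7 [0.02   0.0327]
live_box 1601 [0.5006 0.1093] minrect [501.  109.4] [ 83.9 139.1] 75.7 pca deg 166.2 [0.023  0.0349]
spare_box 1634 [ 0.5246 -0.1193] minrect [ 525.1 -120.3] [ 86.4 140.1] 71.4 pca deg 161.8 [0.0235 0.0348]Traceback (most recent call last):
  File "<stdin>", line 14, in <module>
  File "<stdin>", line 10, in ang
  File "h.py", line 9, in at_z
    o,d=ray(cam,px); return o+d*(z-o[2])/d[2]
        ~~~^^^^^^^^
  File "h.py", line 4, in ray
    i=imaging.camera_info(cam); K=np.array(i["mtx"]);T=np.array(i["extrinsics"])
ValueError: time passes only in moves, steps and waits
```

View pics/crop1.png

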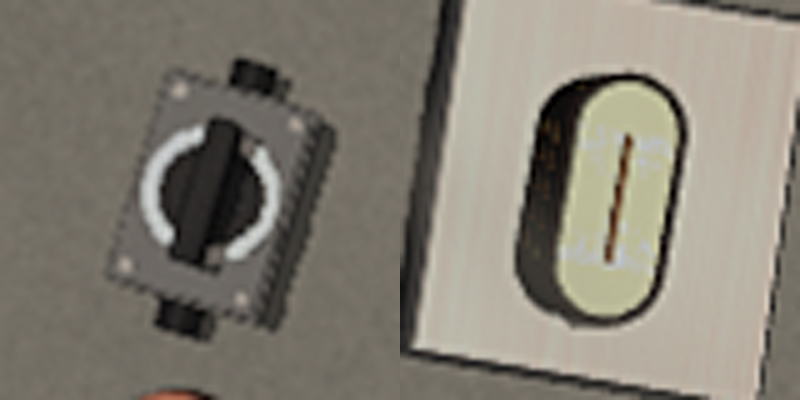

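The crop shows isolator A grey, with its bar from about (275,239) to (268,268) in line with the glands, so it is on. The candle's wax centre is near (454,285), with its long axis nearly along world x.

```bash
sed -i 's/^import numpy.*/&\nfrom functools import lru_cache/; s/^def ray/@lru_cache\ndef info(c): return imaging.camera_info(c)\ndef ray/; s/i=imaging.camera_info(cam)/i=info(cam)/' h.py
python3 - <<'E'
from h import *
im=imaging.capture("top")
def fit(nm,xs,ys,z):
    P=np.array([at_z("top",(u,v),z)[:2] for u,v in zip(xs,ys)])
    rc=cv2.minAreaRect((P*1000).astype(np.float32));w,V=np.linalg.eigh(np.cov(P.T))
    print(nm,len(P),P.mean(0).round(4),np.round(rc[0],1),np.round(rc[1],1),round(rc[2],1),"pca",np.degrees(np.arctan2(V[1,1],V[0,1])).round(1))
for n,z,c in(("mat",.008,(189,250)),("warmer",.04,(451,284))):
    for x in imaging.trace("top",n):
        ys,xs=np.nonzero(x["region"])
        if np.hypot(xs.mean()-c[0],ys.mean()-c[1])<25: fit(n,xs,ys,z);break
# wax: greenish cream (g-b large)
d=im[...,1].astype(int)-im[...,0]; ys,xs=np.nonzero(d>25); k=np.hypot(xs-454,ys-285)<30; fit("wax",xs[k],ys[k],.11)
g=im.max(2)
for c,nm in(((272,254),"live"),((365,245),"spare")):
  for t in(35,50,60):
    m=(g<t).astype(np.uint8); m[np.hypot(*(np.indices(m.shape)-np.array([c[1],c[0]])[:,None,None]))>18]=0
    ys,xs=np.nonzero(m)
    if len(xs)>20: fit(nm+str(t),xs,ys,.1)
for p,q in(((275,239),(268,268)),((281,230),(267,279))):
    A,B=at_z("top",p,.1),at_z("top",q,.1);print((A+B)/2,np.degrees(np.arctan2(*(A-B)[[1,0]])))
from scipy.spatial.transform import Rotation as R
print(R.from_quat(status.get_obs()["tcp_rot"],scalar_first=True).as_matrix().round(3))
E
```

```text
mat 5488 [0.5091 0.3264] [509.9 325.7] [199.8 181.9] 9.2 pca -172.2
warmer 4552 [ 0.4423 -0.3322] [ 441.2 -332.5] [184.3 198.5] 82.0 pca 170.4
wax 627 [ 0.4366 -0.3218] [ 436.  -321.6] [ 45.4 107.8] 80.3 pca 170.5
live35 141 [0.4999 0.1017] [501.8 105.1] [66.6 42.8] 1.6 pca 163.5
live50 388 [0.5003 0.1049] [501.9  97.1] [68.5 62.7] 10.3 pca 167.9
live60 411 [0.4999 0.1039] [493.3  99. ] [67.5 66.3] 48.5 pca 171.6
spare35 22 [ 0.5167 -0.0991] [ 515.4 -100.3] [44.7 10.7] 38.7 pca -139.7
spare50 119 [ 0.5171 -0.1067] [ 518.3 -105.9] [54.8 24.2] 52.2 pca 51.3
spare60 248 [ 0.5214 -0.1119] [ 523.9 -117. ] [63.6 47.3] 45.7 pca 63.0
[0.50061161 0.10620205 0.1       ] -12.093310480881087
[0.49849707 0.10015041 0.1       ] -14.499731012173513
[[ 0.965  0.263  0.   ]
 [ 0.263 -0.965 -0.   ]
 [ 0.     0.    -1.   ]]
```

Live axis is about (0.501, 0.105) with the bar at about -14°, so I'll move above it.

```bash
python3 -m pendant '[[1,-0.25,0,0,0,0,1],[1,-0.25,0,0,0,0,1],[1,-0.25,0,0,0,0,1],[1,-0.25,0,0,0,0,1],[1,-0.25,0,0,0,0,1],[1,-0.25,0,0,0,0,1],[1,-0.25,0,0,0,0,1],[1,-0.25,0,0,0,0,1],[1,-0.25,0,0,0,0,1],[1,-0.25,0,0,0,0,1]]' && python3 -m pendant '[[0.35,-0.95,0,0,0,0,1],[0.35,-0.95,0,0,0,0,1],[0.35,-0.95,0,0,0,0,1],[0.35,-0.95,0,0,0,0,1],[0.35,-0.95,0,0,0,0,1],[0.35,-0.95,0,0,0,0,1],[0.35,-0.95,0,0,0,0,1],[0.35,-0.95,0,0,0,0,1],[0.35,-0.95,0,0,0,0,1],[0.35,-0.95,0,0,0,0,1],[0.35,-0.95,0,0,0,0,1],[0.35,-0.95,0,0,0,0,1],[0.35,-0.95,0,0,0,0,1],[0.35,-0.95,0,0,0,0,1],[0.35,-0.95,0,0,0,0,1],[0.35,-0.95,0,0,0,0,1],[0.35,-0.95,0,0,0,0,1],[0.35,-0.95,0,0,0,0,1],[0.35,-0.95,0,0,0,0,1],[0.35,-0.95,0,0,0,0,1]]' && python3 -m pendant '[[0,0,0,0,0,0.85,1],[0,0,0,0,0,0.85,1],[0,0,0,0,0,0.85,1],[0,0,0,0,0,0.85,1],[0,0,0,0,0,0,1],[0,0,0,0,0,0,1],[0,0,0,0,0,0,1]]'
cat >> h.py <<'E'
from scipy.spatial.transform import Rotation as R
def go(x,y,z,yaw=None):
    o=status.get_obs();M=R.from_quat(o["tcp_rot"],scalar_first=True).as_matrix()
    print("t",round(o["time"],2),"p",o["ee_pos"].round(4),"q",o["joint_positions"].round(2),"F",o["ft_force"].round(1),"w",round(o["gripper_width"],3),"ff",round(o["finger_force"],1))
    cy=np.degrees(np.arctan2(M[1,0],M[0,0]));print("yaw",cy.round(1),"tool z",M[:,2].round(3))
    print("shift units",(M.T@(np.array([x,y,z])-o["ee_pos"])/.03).round(2),"wz units",None if yaw is None else round(-np.radians(yaw-cy)/.15,2))
E
python3 -c "
from h import *
go(.501,.105,.068,-14)"
```

```text
time: 2.8
ee_pos: [0.4481, -0.4995, 0.2227]
tcp_rot: [0.0, 0.991, 0.132, 0.0]
ft_force: [0.6, -0.6, 0.4]
gripper_width: 1.002
finger_force: 0.0
time: 4.8
ee_pos: [0.5001, 0.1062, 0.2228]
tcp_rot: [0.0, 0.991, 0.132, 0.0]
ft_force: [-0.1, -0.0, -0.3]
gripper_width: 1.001
finger_force: 0.0
time: 5.5
ee_pos: [0.5, 0.105, 0.2226]
tcp_rot: [0.0, 0.993, -0.121, 0.0]
ft_force: [0.5, -0.0, -0.0]
gripper_width: 1.0
finger_force: 0.0
t 5.5 p [0.5    0.105  0.2226] q [ 0.04  0.23 -0.38  1.9   0.1   1.03 -2.2 ] F [ 0.5 -0.  -0. ] w 1.0 ff 0.0
yaw -13.9 tool z [ 0. -0. -1.]
shift units [ 0.03 -0.01  5.15] wz units 0.01
```

```bash
python3 -m pendant '[[0,0,1,0,0,0,1],[0,0,1,0,0,0,1],[0,0,1,0,0,0,1],[0,0,1,0,0,0,1],[0,0,0.7,0,0,0,1],[0,0,0.45,0,0,0,1],[0,0,0,0,0,0,1],[0,0,0,0,0,0,0],[0,0,0,0,0,0,0],[0,0,0,0,0,0,0],[0,0,0,0,0,0,0],[0,0,0,0,0,0,0],[0,0,0,0,0,0,0],[0,0,0,0,0,0,0],[0,0,0,0,0,0,0],[0,0,0,0,0,0,0]]' 30
python3 -c "
from h import *
go(.501,.105,.068,76)
cv2.imwrite('pics/grip.png',cv2.resize(imaging.capture('scene')[180:320,300:480],(720,560)))"
```

```text
time: 7.1
ee_pos: [0.5, 0.105, 0.068]
tcp_rot: [0.0, 0.993, -0.122, 0.0]
ft_force: [-0.4, 1.0, 0.2]
gripper_width: 0.263
finger_force: 1.6
t 7.1 p [0.5   0.105 0.068] q [-0.02  0.43 -0.34  2.05  0.21  0.7  -2.31] F [-0.4  1.   0.2] w 0.263 ff 1.6
yaw -14.0 tool z [ 0. -0. -1.]
shift units [ 0.03 -0.01  0.  ] wz units -10.47
```

View pics/grip.png

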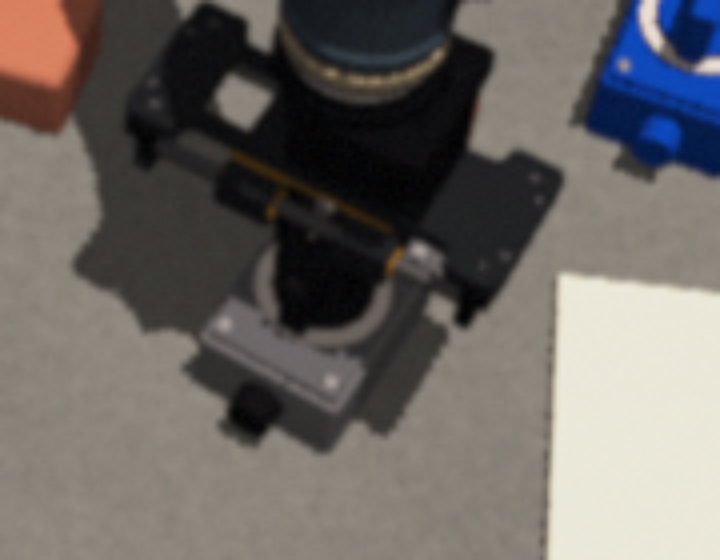

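The crop shows the fingers around the bar near (330,280). They are still closing, so I'll let them finish.

```bash
python3 -m pendant '[[0,0,0,0,0,0,0],[0,0,0,0,0,0,0],[0,0,0,0,0,0,0],[0,0,0,0,0,0,0],[0,0,0,0,0,0,0]]' 35
```

```text
time: 7.65
ee_pos: [0.5008, 0.1082, 0.0681]
tcp_rot: [-0.002, 0.993, -0.121, 0.001]
ft_force: [2.3, 7.3, -4.0]
gripper_width: 0.181
finger_force: 35.0
```

```bash
python3 -m pendant '[[0,-0.12,0,0,0,0,0],[0,0,0,0,0,-0.75,0],[0,0,0,0,0,-0.75,0],[0,0,0,0,0,-0.75,0],[0,0,0,0,0,-0.75,0],[0,0,0,0,0,-0.75,0],[0,0,0,0,0,-0.75,0],[0,0,0,0,0,-0.75,0],[0,0,0,0,0,-0.75,0],[0,0,0,0,0,-0.75,0],[0,0,0,0,0,-0.75,0],[0,0,0,0,0,-0.75,0],[0,0,0,0,0,-0.75,0],[0,0,0,0,0,-0.75,0],[0,0,0,0,0,-0.75,0],[0,0,0,0,0,-0.2,0],[0,0,0,0,0,0,0],[0,0,0,0,0,0,0],[0,0,0,0,0,0,0]]' 40
python3 -c "
from h import *
go(.501,.108,.2,76);print(status.get_obs()['moment'])"
```

```text
time: 9.55
ee_pos: [0.5016, 0.1071, 0.0681]
tcp_rot: [0.001, 0.778, 0.628, -0.0]
ft_force: [3.5, -5.6, 0.4]
gripper_width: 0.182
finger_force: 40.0
t 9.55 p [0.5016 0.1071 0.0681] q [ 0.28  0.51 -0.73  2.03  0.49  0.78 -0.96] F [ 3.5 -5.6  0.4] w 0.182 ff 40.0
yaw 77.8 tool z [ 0.001 -0.002 -1.   ]
shift units [ 0.02 -0.02 -4.4 ] wz units 0.21
[-1.0221229  -0.79551437 -0.9071344 ]
```

```bash
python3 -m pendant '[[0,0,0,0,0,0,1],[0,0,0,0,0,0,1],[0,0,0,0,0,0,1],[0,0,0,0,0,0,1],[0,0,0,0,0,0,1],[0,0,0,0,0,0,1],[0,0,0,0,0,0,1],[0,0,0,0,0,0,1],[0,0,0,0,0,0,1],[0,0,-1,0,0,0,1],[0,0,-1,0,0,0,1],[0,0,-1,0,0,0,1],[0,0,-1,0,0,0,1],[0,0,-1,0,0,0,1]]'
python3 -m pendant '[[0,1,0,0,0,0,1],[0,1,0,0,0,0,1],[0,1,0,0,0,0,1],[0,1,0,0,0,0,1],[0,1,0,0,0,0,1],[0,-0,0,0,0,0,1]]'
python3 -c "
from h import *
go(.436,-.322,.2,-9.6)
a=cv2.resize(imaging.capture('scene')[170:310,200:480],(560,280));b=cv2.resize(imaging.capture('top')[200:300,220:420],(560,280))
cv2.imwrite('pics/turned.png',np.vstack([a,b]))"
```

```text
time: 10.95
ee_pos: [0.5006, 0.1085, 0.2193]
tcp_rot: [0.0, 0.777, 0.629, -0.0]
ft_force: [0.7, -0.7, -0.2]
gripper_width: 0.997
finger_force: 0.0
time: 11.55
ee_pos: [0.6507, 0.0751, 0.2169]
tcp_rot: [0.0, 0.779, 0.627, 0.0]
ft_force: [0.8, -1.0, -0.3]
gripper_width: 1.001
finger_force: 0.0
t 11.55 p [0.6507 0.0751 0.2169] q [ 0.34  0.55 -0.77  1.56  0.4   1.19 -0.72] F [ 0.8 -1.  -0.3] w 1.001 ff 0.0
yaw 77.7 tool z [ 0.001  0.    -1.   ]
shift units [-14.45  -4.18   0.55] wz units 10.16
```

View pics/turned.png

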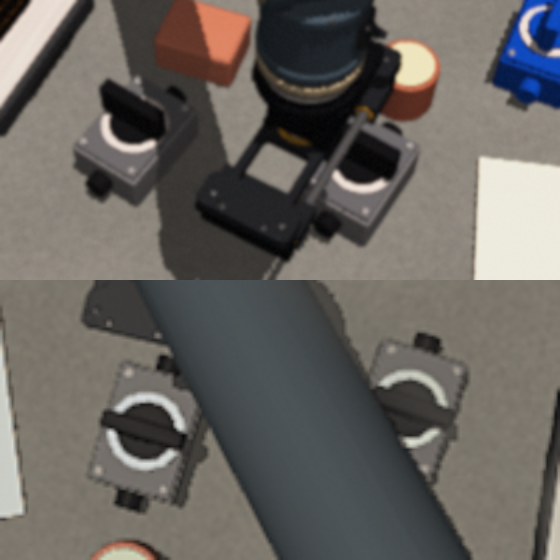

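Live handle at about (145,430) now lies across its box, and the spare handle still lies across its own. Next is the candle.

```bash
python3 -m pendant '[[-0.72,-0.21,0,0,0,0,1],[-0.72,-0.21,0,0,0,0,1],[-0.72,-0.21,0,0,0,0,1],[-0.72,-0.21,0,0,0,0,1],[-0.72,-0.21,0,0,0,0,1],[-0.72,-0.21,0,0,0,0,1],[-0.72,-0.21,0,0,0,0,1],[-0.72,-0.21,0,0,0,0,1],[-0.72,-0.21,0,0,0,0,1],[-0.72,-0.21,0,0,0,0,1],[-0.72,-0.21,0,0,0,0,1],[-0.72,-0.21,0,0,0,0,1],[-0.72,-0.21,0,0,0,0,1],[-0.72,-0.21,0,0,0,0,1],[-0.72,-0.21,0,0,0,0,1],[-0.72,-0.21,0,0,0,0,1],[-0.72,-0.21,0,0,0,0,1],[-0.72,-0.21,0,0,0,0,1],[-0.72,-0.21,0,0,0,0,1],[-0.72,-0.21,0,0,0,0,1]]'
python3 -m pendant '[[0,0,0,0,0,0.85,1],[0,0,0,0,0,0.85,1],[0,0,0,0,0,0.85,1],[0,0,0,0,0,0.85,1],[0,0,0,0,0,0.85,1],[0,0,0,0,0,0.85,1],[0,0,0,0,0,0.85,1],[0,0,0,0,0,0.85,1],[0,0,0,0,0,0.85,1],[0,0,0,0,0,0.85,1],[0,0,0,0,0,0.85,1],[0,0,0,0,0,0.81,1],[0,0,0,0,0,0,1],[0,0,0,0,0,0,1],[0,0,0,0,0,0,1],[0,0,0,0,0,0,1]]'
python3 -c "
from h import *
go(.436,-.322,.066,-9.6)
cv2.imwrite('pics/above.png',cv2.resize(imaging.capture('scene')[110:250,110:290],(720,560)))"
```

```text
time: 13.65
ee_pos: [0.4332, -0.3184, 0.2183]
tcp_rot: [-0.0, 0.777, 0.63, -0.0]
ft_force: [1.0, 0.1, 0.4]
gripper_width: 0.999
finger_force: 0.0
time: 15.25
ee_pos: [0.4342, -0.3188, 0.2181]
tcp_rot: [-0.0, 0.997, -0.081, 0.0]
ft_force: [0.1, -1.1, 0.3]
gripper_width: 0.999
finger_force: 0.0
t 15.25 p [ 0.4342 -0.3188  0.2181] q [ 0.93  0.29 -0.46  1.84  0.14  1.04 -1.32] F [ 0.1 -1.1  0.3] w 0.999 ff 0.0
yaw -9.3 tool z [ 0.  0. -1.]
shift units [0.08 0.1  5.07] wz units 0.04
```

View pics/above.png

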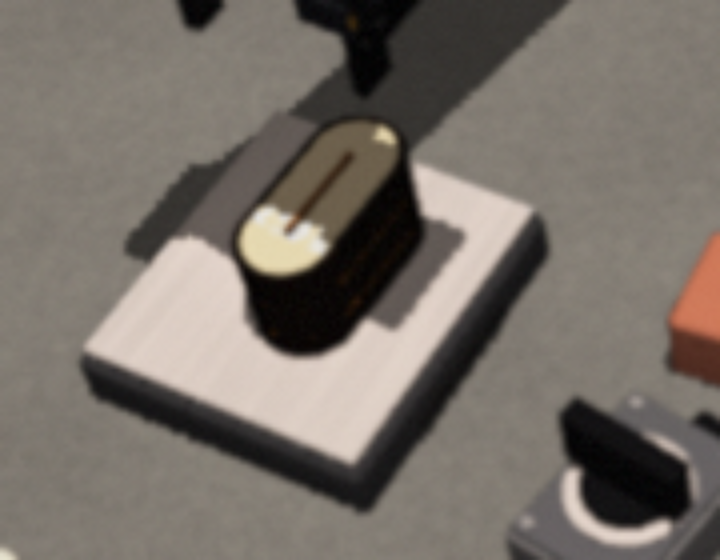

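The candle stands undisturbed on the plate, with its wick midpoint at crop (321,193), and the fingers are above it. I'll descend and grip.

```bash
python3 -c "
from h import *
print(at_z('scene',(190.2,158.2),.11))"
python3 -m pendant '[[0.08,0.1,1,0,0,0,1],[0,0,1,0,0,0,1],[0,0,1,0,0,0,1],[0,0,0.8,0,0,0,1],[0,0,0.5,0,0,0,1],[0,0,0.4,0,0,0,1],[0,0,0.35,0,0,0,1],[0,0,0,0,0,0,1]]'
```

```text
[ 0.4349434  -0.32183766  0.11      ]
time: 16.1
ee_pos: [0.4356, -0.322, 0.0655]
tcp_rot: [-0.001, 0.997, -0.081, -0.001]
ft_force: [-0.2, 0.1, -0.2]
gripper_width: 0.998
finger_force: 0.0
```

```bash
python3 -m pendant '[[0,0,0,0,0,0,0.5],[0,0,0,0,0,0,0.5],[0,0,0,0,0,0,0.5],[0,0,0,0,0,0,0.5],[0,0,0,0,0,0,0.5],[0,0,0,0,0,0,0.5],[0,0,0,0,0,0,0.5],[0,0,0,0,0,0,0.5]]' 40 && python3 -m pendant '[[0,0,-0.2,0,0,0,0.5],[0,0,-0.4,0,0,0,0.5],[0,0,-0.6,0,0,0,0.5],[0,0,-0.8,0,0,0,0.5],[0,0,-0.8,0,0,0,0.5],[0,0,-0.8,0,0,0,0.5],[0,0,-0.4,0,0,0,0.5],[0,0,0,0,0,0,0.5]]' && python3 -c "
from h import *
go(.510,.326,.186,-9.6)"
```

```text
time: 16.9
ee_pos: [0.4363, -0.3226, 0.0669]
tcp_rot: [0.0, 0.997, -0.082, 0.0]
ft_force: [-1.4, -1.4, 3.6]
gripper_width: 0.641
finger_force: 40.0
time: 17.7
ee_pos: [0.4369, -0.3226, 0.1881]
tcp_rot: [0.001, 0.997, -0.081, 0.001]
ft_force: [0.3, 0.5, -7.5]
gripper_width: 0.64
finger_force: 40.0
t 17.7 p [ 0.4369 -0.3226  0.1881] q [ 0.92  0.32 -0.45  1.87  0.17  0.98 -1.33] F [ 0.3  0.5 -7.5] w 0.64 ff 40.0
yaw -9.3 tool z [ 0.003 -0.002 -1.   ]
shift units [ -1.11 -21.73   0.03] wz units 0.03
```

```bash
python3 -m pendant '[[0,0,0,0,0,-0.3,0.5],[0,0,0,0,0,-0.6,0.5],[0,0,0,0,0,-0.7,0.5],[0,0,0,0,0,-0.7,0.5],[0,0,0,0,0,-0.7,0.5],[0,0,0,0,0,-0.7,0.5],[0,0,0,0,0,-0.7,0.5],[0,0,0,0,0,-0.7,0.5],[0,0,0,0,0,-0.7,0.5],[0,0,0,0,0,-0.6,0.5],[0,0,0,0,0,-0.4,0.5],[0,0,0,0,0,-0.2,0.5],[0,0,0,0,0,0,0.5]]' && python3 -c "
from h import *
go(.510,.326,.188)"
```

```text
time: 19.0
ee_pos: [0.4354, -0.322, 0.1853]
tcp_rot: [-0.001, 0.903, 0.429, -0.0]
ft_force: [0.4, -0.1, -7.5]
gripper_width: 0.64
finger_force: 40.0
t 19.0 p [ 0.4354 -0.322   0.1853] q [ 1.09  0.37 -0.66  1.86  0.26  1.   -0.37] F [ 0.4 -0.1 -7.5] w 0.64 ff 40.0
yaw 50.8 tool z [-0.002  0.002 -1.   ]
shift units [ 18.31 -11.73  -0.06] wz units None
```

```bash
python3 -m pendant '[[0.3,-0.19,0,0,0,0,0.5],[0.6,-0.38,0,0,0,0,0.5],[0.8,-0.51,0,0,0,0,0.5],[0.8,-0.51,0,0,0,0,0.5],[0.8,-0.51,0,0,0,0,0.5],[0.8,-0.51,0,0,0,0,0.5],[0.8,-0.51,0,0,0,0,0.5],[0.8,-0.51,0,0,0,0,0.5],[0.8,-0.51,0,0,0,0,0.5],[0.8,-0.51,0,0,0,0,0.5],[0.8,-0.51,0,0,0,0,0.5],[0.8,-0.51,0,0,0,0,0.5],[0.8,-0.51,0,0,0,0,0.5],[0.8,-0.51,0,0,0,0,0.5],[0.8,-0.51,0,0,0,0,0.5],[0.8,-0.51,0,0,0,0,0.5],[0.8,-0.51,0,0,0,0,0.5],[0.8,-0.51,0,0,0,0,0.5],[0.8,-0.51,0,0,0,0,0.5],[0.8,-0.51,0,0,0,0,0.5]]' && python3 -m pendant '[[0.8,-0.51,0,0,0,0,0.5],[0.8,-0.51,0,0,0,0,0.5],[0.7,-0.45,0,0,0,0,0.5],[0.4,-0.26,0,0,0,0,0.5],[0.3,-0.2,0,0,0,0,0.5],[0,0,0,0,0,0,0.5],[0,0,0,0,0,0,0.5],[0,0,0,0,0,0,0.5]]' && python3 -c "
from h import *
go(.510,.326,.0295)"
```

```text
time: 21.0
ee_pos: [0.4987, 0.2199, 0.1864]
tcp_rot: [0.0, 0.903, 0.429, -0.0]
ft_force: [0.3, -1.0, -7.5]
gripper_width: 0.642
finger_force: 40.0
time: 21.8
ee_pos: [0.5119, 0.3228, 0.1862]
tcp_rot: [0.001, 0.904, 0.428, -0.0]
ft_force: [-0.6, -0.2, -7.8]
gripper_width: 0.641
finger_force: 40.0
t 21.8 p [0.5119 0.3228 0.1862] q [-0.05  0.51 -0.81  1.71  0.41  1.1  -1.67] F [-0.6 -0.2 -7.8] w 0.641 ff 40.0
yaw 50.7 tool z [-0.    -0.002 -1.   ]
shift units [ 0.05 -0.12  5.22] wz units None
```

```bash
python3 -m pendant '[[0,0,0.4,0,0,0,0.5],[0,0,0.8,0,0,0,0.5],[0,0,0.8,0,0,0,0.5],[0,0,0.8,0,0,0,0.5],[0,0,0.8,0,0,0,0.5],[0,0,0.6,0,0,0,0.5],[0,0,0.4,0,0,0,0.5],[0,0,0.2,0,0,0,0.5],[0,0,0.1,0,0,0,0.5],[0,0,0.1,0,0,0,0.5],[0,0,0,0,0,0,0.5],[0,0,0,0,0,0,0.5]]'; python3 -m pendant '[[0,0,0.05,0,0,0,0.5],[0,0,0.05,0,0,0,0.5],[0,0,0.05,0,0,0,0.5],[0,0,0,0,0,0,0.5]]'
```

```text
time: 23.0
ee_pos: [0.5119, 0.3249, 0.0372]
tcp_rot: [-0.0, 0.903, 0.429, 0.001]
ft_force: [-0.6, -0.6, -7.1]
gripper_width: 0.641
finger_force: 40.0
time: 23.4
ee_pos: [0.5114, 0.3244, 0.0318]
tcp_rot: [0.0, 0.903, 0.429, -0.0]
ft_force: [0.1, -0.2, -6.9]
gripper_width: 0.639
finger_force: 40.0
```

```bash
python3 -m pendant '[[0,0,0.04,0,0,0,0.5],[0,0,0.04,0,0,0,0.5],[0,0,0,0,0,0,0.5],[0,0,0,0,0,0,0.5]]'; python3 -m pendant '[[0,0,0.03,0,0,0,0.5],[0,0,0,0,0,0,0.5],[0,0,0,0,0,0,0.5]]'
```

```text
time: 23.8
ee_pos: [0.5116, 0.3246, 0.03]
tcp_rot: [0.0, 0.903, 0.429, 0.0]
ft_force: [-1.0, -0.7, -1.9]
gripper_width: 0.64
finger_force: 40.0
time: 24.1
ee_pos: [0.5116, 0.3247, 0.03]
tcp_rot: [0.0, 0.903, 0.429, 0.0]
ft_force: [-3.1, -4.0, 5.5]
gripper_width: 0.646
finger_force: 40.0
```

The candle is resting on the mat, so I'll release it and rise straight up.

```bash
python3 -m pendant '[[0,0,0,0,0,0,0.75],[0,0,0,0,0,0,0.9],[0,0,0,0,0,0,1],[0,0,0,0,0,0,1],[0,0,0,0,0,0,1],[0,0,0,0,0,0,1],[0,0,0,0,0,0,1],[0,0,0,0,0,0,1]]'; python3 -m pendant '[[0,0,-0.4,0,0,0,1],[0,0,-0.8,0,0,0,1],[0,0,-1,0,0,0,1],[0,0,-1,0,0,0,1],[0,0,-1,0,0,0,1],[0,0,-1,0,0,0,1],[0,0,-1,0,0,0,1],[0,0,0,0,0,0,1],[0,0,0,0,0,0,1]]'
python3 -c "
from h import *
cv2.imwrite('pics/end.png',imaging.capture('scene'))
for x in imaging.place_of('scene','candle')[:2]: print(x['confidence'],x['at'],at_z('scene',x['at'],.008))"
```

```text
time: 24.9
ee_pos: [0.5115, 0.3246, 0.0287]
tcp_rot: [0.0, 0.903, 0.429, 0.0]
ft_force: [-0.6, 0.2, -0.0]
gripper_width: 1.002
finger_force: 0.0
time: 25.8
ee_pos: [0.5116, 0.3248, 0.2159]
tcp_rot: [0.0, 0.903, 0.429, 0.001]
ft_force: [-0.2, -0.2, -0.1]
gripper_width: 1.001
finger_force: 0.0
0.88 [478.3, 297.7] [0.51800716 0.31807084 0.008     ]
```

View pics/end.png

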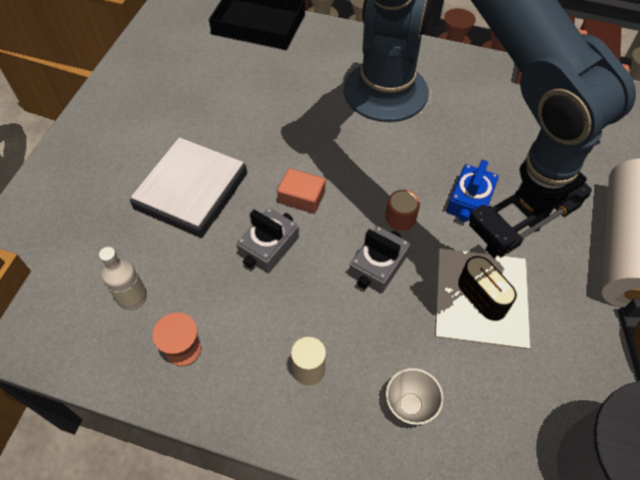

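The candle stands upright near the middle of the mat at (487,287). Both handles, at (382,243) and (267,222), lie across their boxes, and the bystanders are in place.

```bash
python3 -c "
from h import *
print(ticket.hand_in())"
```

```text
the job is handed in; nothing more can be done
None
```

The live isolator was turned off first, then the candle was set upright near the middle of the packing mat; the last picture showed the spare isolator still off and the other things in place, and the job is handed in (no verdict was returned).

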